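Clip the specimen tools onto the rail in size order

TASK

Put the three specimen tools on the black mat away on the rack: lay each one across both bars of the rail and press it down until both of its spring clips have clicked over it and it sits fully home, in order of length with the shortest next to the red end and the longest next to the grey end. Press firmly, but do not slam or force the rail, and leave the jar, the sample box and the eyepiece where they stand.

Things in the scene. Friction and masses are not known exactly. Their poses are not given: they have to be found in the camera images.
- short_tool: loose tool, 132 mm long, 120 g or so. Origin mid-length on its axis, 13 mm above the mat; x along it to the head. yellow square grip 26 x 26 mm, flats facing y and z (|x| under 22); bare round steel necks 20 mm diameter (|x| 22 to 54), which the clips hold; yellow tail 25 mm diameter to x = -66; brass collar 25 mm diameter (x 54 to 62), then a stub of an 18 mm dark steel probe to x = 66. Balances near its middle
- mid_tool: loose tool, 164 mm long, 150 g or so. Origin mid-length on its axis, 13 mm above the mat; x along it to the head. orange square grip 26 x 26 mm, flats facing y and z (|x| under 22); bare round steel necks 20 mm diameter (|x| 22 to 54), which the clips hold; orange tail 25 mm diameter to x = -82; brass collar 25 mm diameter (x 54 to 62), then a 23 mm wide steel scoop to x = 82. Balances near its middle
- long_tool: loose tool, 196 mm long, 180 g or so. Origin mid-length on its axis, 13 mm above the mat; x along it to the head. green square grip 26 x 26 mm, flats facing y and z (|x| under 22); bare round steel necks 20 mm diameter (|x| 22 to 54), which the clips hold; green tail 25 mm diameter to x = -98; brass collar 25 mm diameter (x 54 to 62), then a 24 mm wide flat steel scraper to x = 98. Balances near its middle
- rack: fixed rack: white base plate 110 (x) x 220 (y) x 12 mm, origin on the bench under its centre. Above it a clip rail: two aluminium bars along y at x = -38 and 38 (16 mm wide, tops 26 mm over the bench) with three places 72 mm apart. A tool lies across both bars along rack x (head either way), a neck in each bar's blue clip, its grip between the bars, where 60 mm is free for fingers down to the base plate
- red_end: red end block of the rack, 110 x 22 x 20 mm, fixed at one end of the base plate, 122 mm from the rack's centre along its length; origin under its centre. It may be at either end; the shortest tool belongs next to it
- grey_end: grey end block, the same size, at the other end of the rack
- mat: thin black rubber mat on the bench, fixed, 220 x 330 x 4 mm, on which the tools lie at first side by side, in any order; origin under its centre
- jar: bystander: closed glass jar with white cap, 60 mm diameter, 75 mm tall; origin under its centre
- sample_box: bystander: clear box with white lid, 64 x 84 x 26 mm; origin under its centre
- eyepiece: bystander: black microscope eyepiece, 42 mm diameter, 60 mm tall; origin under its centre
- slot_a (a point): where the middle (origin) of a fully seated tool lies, 42 mm above the bench with the rail unloaded; moves with the rail; axes as the rack's. Rack x = 0, y = -72 mm. Each place has two clips, each a pair of slippery sprung jaws 14 mm long in x, 36 mm wide outside, tops 64 mm above the bench, lips 16 mm apart, 7 mm above the seated axis
- slot_b (a point): where the middle (origin) of a fully seated tool lies, 42 mm above the bench with the rail unloaded; moves with the rail; axes as the rack's. Rack x = 0, y = 0. A neck pushed straight down parts the lips; it takes about 10 N per clip (20 N for both at once), then they snap over it and hold it on a black saddle
- slot_c (a point): where the middle (origin) of a fully seated tool lies, 42 mm above the bench with the rail unloaded; moves with the rail; axes as the rack's. Rack x = 0, y = 72 mm. The rail stands on soft rubber feet: it sinks straight down about 1 mm per 2.5 N, at most 12 mm and then hard, before the clips give, and springs back. Contact forces over 100 N between tool and rail harm it
There are look-alikes about, which are no part of the job. Leave any purple look-alike of the short_tool alone. Leave any pink look-alike of the long_tool alone.

How it is judged:
By the outcome, as a careful person would: the job done as asked, in the order asked, and still so for the second after the job is handed in, with the robot touching nothing.
It also fails if it takes over 72 s, if anything falls off the work surface, if the arm or the gripper's body presses on something with over 40 N, if the wrist force passes 120 N, or if a joint passes its speed limit or range.

ROBOT

A 6-joint arm with a two-finger parallel gripper is mounted at the origin on the work surface. World frame = base frame: x ahead of the robot, y to its left, z up, the work surface at z = 0. Lengths are in m, angles in rad, forces in N, time in s.
With the tool pointing down it reaches from about 0.225 to 0.875 m from the base axis. Payload 3.4 kg.
Tool frame: the origin (TCP) lies at the very end of the fingers, on their centre line; the grasp point (between the pads) lies 19 mm behind it (grip_depth is the distance from the TCP to the grasp point, in m); x points along the fingers, z is the direction in which the jaws open and shut, and the axes are right-handed (so a half turn about x gives the same grasp; the last joint's range is limited). The gripper opens to 85 mm and grips with 20 to 120 N. Pads are 22 mm wide; open, the fingers measure 114 mm over their backs; the gripper's body (76 mm by 85 mm) begins 54 mm behind the grasp point. The pads swing forward as they close: fully open they stand 13 mm farther back than shut.
Start: joints at [-1.468, 0.276, 1.505, -0, 1.361, -0.121], TCP at [0.128, -0.561, 0.231] pointing down, gripper open.
Joint ranges: [-2.89, 2.89], [-0.75, 2.08], [0.22, 2.7], [-1.18, 4.32], [0.11, 2.71], [-2.7, 2.7]. Speed limits (rad/s): [2.57, 2.57, 3.14, 3.14, 3.14, 3.14].

INTERFACE

Orientations are given as a unit quaternion [w, x, y, z].
In Python, from rig import get_state, get_image, sign_off, grip_depth gives the robot as it stands. The module is installed in compiled form; this text tells all that it offers.
- The arm moves only by the tool arm_command, never from a script. Its argument "series" is a list of rows, each an object with "dp": the shift along the tool's x, y, z scaled (see below), a list of three; "angular": the turn, a rotation vector about the tool's x, y, z scaled (see below), a list of three; "gripper": the finger opening in mm, from 0 to 85.4. A call has exactly 8 rows; each row shifts and turns the pose as measured when the row begins, along the tool's axes as they then stand; what a row does not reach is not made up. The controller multiplies each number of a shift by 0.12 m and each number of a turn by 90 degrees. A row lasts 1/8 s, in which the tool goes at most 62.5 mm and 10.7 degrees, less where a joint would pass 70% of its speed; a pose out of reach is approached as far as the arm can. A call with a number of a shift or a turn outside -1 to 1 is refused whole. A call with a gripper value outside its range is refused whole. The fingers move at their own pace and stop on an object; "grip_force" is the grip in N (left out, the last holds). Time passes only in rows, so rows that do not move let the fingers close, or fill a call up. It gives the time, the measured TCP pose, the force and the opening at its end, in the units of the state.
- get_state(): the state, without advancing time (a new reading comes with each control period).
- get_image(name): name is "scene" or "top" or "wrist"; returns a dict with "image" (420x560x3 uint8, blue, green, red), "depth" (420x560 float32, m along the optical axis (not along the pixel's ray), 0 where there is no reading), "mtx" (3x3 intrinsics, pixels), "view" (4x4, takes a point from world to camera coordinates); the wrist camera has in their place "mount" (4x4, takes a point from camera to tool coordinates, whose origin is the TCP and whose axes are the tool frame's). Camera axes: x right, y up, looking along -z (the intrinsics and any distortion apply to the point x, -y, -z); pixel columns grow to the right and rows downward; lengths in m; the calibration is good to about 2 mm. A picture is of the moment at which its call begins: read the wrist's pose just before it.
- sign_off(): hands the job in, once; it reports no verdict.
The state is a dict: "clock": time; "qpos": joint angles; "qd": joint speeds; "effort": joint torques, N m; "position": TCP position; "ee_rot": TCP orientation; "contact_force": force on the tool from outside, world axes, zero at the start; "moment": the same for the moment, N m; "width": finger opening in m.
Only numpy, scipy, OpenCV 4.12 (cv2) and the standard library are available. Lean on these libraries where they do the work, as an engineer would, in place of code of your own. Each camera call takes 0.05 s, during which the arm holds its last target. There are 200 camera calls.

## Working session

There is one attempt and no reset: what is moved stays moved. The work goes in short steps, Python scripts to look and compute and a tool call to move; the robot and the scene stay as the last step left them, time stands still between calls to the robot, and variables do not carry over. Pictures are saved under pics/ and viewed, about 8 in all and at most 12, crops included, and the job is handed in when it is done.

Besides the shell and the picture viewer there is one more tool, called as name(argument=value, ...), one argument or row to a line, values as JSON. arm_command: Moves the arm, as the interface text tells. Its arguments: {"type":"object","properties":{"series":{"type":"array","items":{"type":"object","properties":{"dp":{"type":"array","items":{"type":"number"}},"angular":{"type":"array","items":{"type":"number"}},"gripper":{"type":"number"}}}},"grip_force":{"type":"number"}},"required":["series"]}

```bash
mkdir -p pics; cat > h.py <<'E'
import numpy as np, cv2
from rig import *
def grab(n):
    s=get_state(); d=get_image(n); return s,d
def pts(d):
    "world xyz for each pixel (fixed cameras)"
    K=np.array(d["mtx"]); D=d["depth"]; h,w=D.shape
    u,v=np.meshgrid(np.arange(w),np.arange(h))
    x=(u-K[0,2])/K[0,0]*D; y=(v-K[1,2])/K[1,1]*D
    P=np.stack([x,-y,-D,np.ones_like(D)],-1)
    return (P@np.linalg.inv(np.array(d["view"])).T)[...,:3]
E
python3 - <<'E'
from h import *
s,d=grab("top"); print({k:np.round(v,4).tolist() for k,v in s.items()}, grip_depth); cv2.imwrite("pics/top.png",d["image"]); np.savez("top.npz",P=pts(d),I=d["image"])
print([k for k in d], np.array(d["mtx"]))
s,e=grab("scene"); cv2.imwrite("pics/scene.png",e["image"])
E
```

```text
{'clock': 0.0, 'qpos': [-1.468, 0.2766, 1.5062, 0.0, 1.3607, -0.121], 'qd': [-0.0001, -0.0003, 0.0005, -0.0008, -0.0015, 0.0013], 'effort': [0.0012, -41.6777, -24.581, -0.0, 0.0111, -0.0], 'position': [0.1275, -0.5601, 0.2304], 'ee_rot': [0.5522, 0.4415, 0.5532, -0.4406], 'contact_force': [0.6547, 0.4456, -0.3065], 'moment': [-0.0056, 0.0003, 0.0056], 'width': 0.0857} 0.0187
['image', 'depth', 'mtx', 'view'] [[442.42158319   0.         278.94855084]
 [  0.         442.42158319 205.41273515]
 [  0.           0.           1.        ]]
```

View pics/top.png

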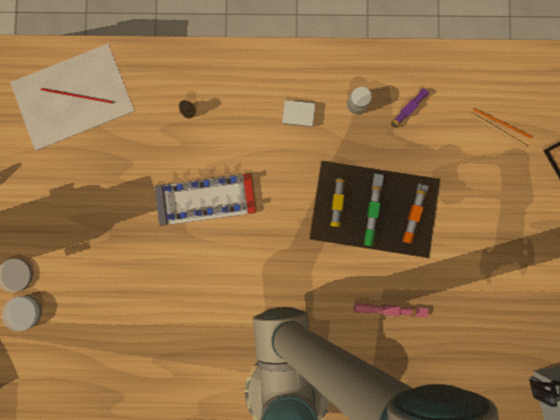

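View pics/scene.png

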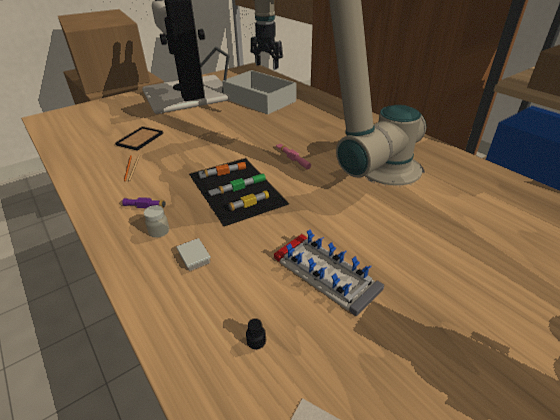

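The top view shows yellow (338,203), green (373,210) and orange (415,213) on the mat, with the heads up. The rack's red end is at (250,193) and its grey end at (162,205). The purple and pink look-alikes lie off the mat.

```bash
python3 - <<'E'
from h import *
z=np.load("top.npz");P=z["P"];I=z["I"];H=cv2.cvtColor(I,cv2.COLOR_BGR2HSV)
def blob(lo,hi,box,zr=(0,.1)):
    m=np.zeros(H.shape[:2],bool);x0,y0,x1,y1=box;m[y0:y1,x0:x1]=1
    m&=(cv2.inRange(H,lo,hi)>0)&(P[...,2]>zr[0])&(P[...,2]<zr[1]); return m
mat=(310,160,442,260)
for n,lo,hi in(("yellow",(22,120,60),(34,255,255)),("orange",(5,150,60),(19,255,255)),("green",(40,100,40),(80,255,255))):
    m=blob(lo,hi,mat); q=P[m]; c=q.mean(0)
    print(n,m.sum(),c.round(4),np.percentile(q[:,2],[5,50,95]).round(4))
# tools: everything higher than mat
ma=np.zeros(H.shape[:2],np.uint8);ma[165:250,318:435]=1
ma&=((P[...,2]>.012)&(P[...,2]<.05)).astype(np.uint8)
n,L,st,_=cv2.connectedComponentsWithStats(ma)
for i in range(1,n):
    if st[i,4]<50: continue
    q=P[L==i]; (c,sz,a)=cv2.minAreaRect(q[:,:2].astype(np.float32)); bx=cv2.boxPoints((c,sz,a))
    e=bx[1]-bx[0]; f=bx[2]-bx[1]; e=e if np.hypot(*e)>np.hypot(*f) else f; e=e*np.sign(e[0])
    print("tool",np.round(c,4),np.round(sz,4),"ang",np.degrees(np.arctan2(e[1],e[0])).round(2),q[:,2].max().round(4), st[i])
rd=blob((0,150,60),(5,255,255),(235,165,265,225))|blob((174,150,60),(180,255,255),(235,165,265,225))
q=P[rd];print("red",cv2.minAreaRect(q[:,:2].astype(np.float32)),np.median(q[:,2]))
g=blob((0,0,0),(180,90,255),(150,175,172,232),(.014,.03));q=P[g];print("grey",cv2.minAreaRect(q[:,:2].astype(np.float32)),np.median(q[:,2]))
bl=blob((100,130,40),(130,255,255),(155,165,260,230),(.045,.08));n,L,st,C=cv2.connectedComponentsWithStats(bl.astype(np.uint8))
for i in range(1,n): print("blue",st[i,4],P[L==i].mean(0).round(4))
for n,b in(("jar",(345,80,375,115)),("box",(280,95,318,128)),("eye",(175,97,198,120))):
    x=P[b[1]:b[3],b[0]:b[2]].reshape(-1,3);x=x[x[:,2]>.015];print(n,np.median(x,0).round(3),x[:,2].max().round(3))
E
```

```text
yellow 207 [ 0.4987 -0.1268  0.026 ] [0.0038 0.0283 0.0327]
orange 914 [ 0.4894 -0.2741  0.0116] [0.0003 0.0037 0.0307]
green 349 [ 0.456  -0.2193  0.0248] [0.0034 0.0273 0.0321]
tool [ 0.4908 -0.2243] [0.0267 0.1956] ang -8.56 0.0346 [363 174  20  72 645]
tool [ 0.5097 -0.1277] [0.026  0.1319] ang -5.8 0.0373 [330 178  15  49 417]
tool [ 0.4824 -0.3371] [0.0278 0.1636] ang -17.48 0.0344 [402 183  26  61 537]
red ((0.5312063694000244, 0.11172232776880264), (0.10625104606151581, 0.019753914326429367), 8.913240432739258) 0.01925775357593673
grey ((0.49685052037239075, 0.34380242228507996), (0.10677971690893173, 0.04654814675450325), 2.5069053173065186) 0.019212672194739655
blue 13 [0.5641 0.1515 0.0555]
blue 17 [0.5529 0.2232 0.0553]
blue 19 [0.5412 0.2945 0.0555]
blue 1 [0.5333 0.3216 0.0499]
blue 15 [0.4886 0.1406 0.0554]
blue 19 [0.4788 0.2125 0.0548]
blue 18 [0.4679 0.2833 0.0553]
blue 1 [0.4639 0.3203 0.0568]
jar [ 0.776 -0.177  0.073] 1.216
box [ 0.751 -0.019  0.025] 1.216
eye [0.755 0.283 0.05 ] 1.216
```

```bash
cat >> h.py <<'E'
from scipy.spatial.transform import Rotation as Ro
def plan(p, ang, n):
    "rows from the measured pose to TCP p, fingers down, tool axis (perp. to jaws) at ang deg"
    s=get_state(); q=np.array(s["ee_rot"]); R=Ro.from_quat(q[[1,2,3,0]]); c=np.array(s["position"])
    a=np.radians(ang); best=None
    for sg in(1,-1):
        x=np.array([0,0,-1.]); z=sg*np.array([-np.sin(a),np.cos(a),0]); T=Ro.from_matrix(np.c_[x,np.cross(z,x),z])
        rv=(R.inv()*T).as_rotvec()
        if best is None or np.linalg.norm(rv)<np.linalg.norm(best): best=rv
    rv=best/n; st=(np.array(p)-c)/n
    print("now",c.round(4),"q",np.round(s["qpos"],2),"F",np.round(s["contact_force"],1),"w",round(s["width"],4),"t",s["clock"],"total turn deg",np.degrees(best).round(2),"dist",np.linalg.norm(st*n).round(4))
    for i in range(n):
        print("dp",(R.inv().apply(st)/.12).round(3).tolist(),"ang",(np.degrees(rv)/90).round(3).tolist()); R=R*Ro.from_rotvec(rv)
E
python3 -c "
from h import *
plan([.5097,-.1277,.15],-5.8,14)"
```

```text
now [ 0.1275 -0.5602  0.2305] q [-1.47  0.28  1.51 -0.    1.36 -0.12] F [-0.7  0.6 -0.2] w 0.0854 t 0.1 total turn deg [ 1.862e+01 -1.000e-01  1.000e-02] dist 0.5827
dp [0.048, 0.279, -0.2] ang [0.015, -0.0, 0.0]
dp [0.048, 0.274, -0.207] ang [0.015, -0.0, 0.0]
dp [0.048, 0.269, -0.213] ang [0.015, -0.0, 0.0]
dp [0.048, 0.264, -0.219] ang [0.015, -0.0, 0.0]
dp [0.048, 0.259, -0.225] ang [0.015, -0.0, 0.0]
dp [0.048, 0.254, -0.231] ang [0.015, -0.0, 0.0]
dp [0.048, 0.248, -0.237] ang [0.015, -0.0, 0.0]
dp [0.048, 0.243, -0.243] ang [0.015, -0.0, 0.0]
dp [0.048, 0.237, -0.249] ang [0.015, -0.0, 0.0]
dp [0.048, 0.231, -0.254] ang [0.015, -0.0, 0.0]
dp [0.048, 0.225, -0.259] ang [0.015, -0.0, 0.0]
dp [0.048, 0.219, -0.264] ang [0.015, -0.0, 0.0]
dp [0.048, 0.213, -0.269] ang [0.015, -0.0, 0.0]
dp [0.048, 0.207, -0.274] ang [0.015, -0.0, 0.0]
```

arm_command(
  series=[
    {"dp": [0.04, 0.279, -0.2], "angular": [0.015, 0, 0], "gripper": 60},
    {"dp": [0.048, 0.274, -0.207], "angular": [0.015, 0, 0], "gripper": 60},
    {"dp": [0.048, 0.269, -0.213], "angular": [0.015, 0, 0], "gripper": 60},
    {"dp": [0.048, 0.264, -0.219], "angular": [0.015, 0, 0], "gripper": 60},
    {"dp": [0.048, 0.259, -0.225], "angular": [0.015, 0, 0], "gripper": 60},
    {"dp": [0.048, 0.254, -0.231], "angular": [0.015, 0, 0], "gripper": 60},
    {"dp": [0.048, 0.248, -0.237], "angular": [0.015, 0, 0], "gripper": 60},
    {"dp": [0.048, 0.243, -0.243], "angular": [0.015, 0, 0], "gripper": 60},
  ],
  grip_force=80,
)

```text
clock: 1.1
position: [0.351, -0.3082, 0.1814]
ee_rot: [0.504, 0.495, 0.507, -0.493]
contact_force: [1.1, -0.6, -0.8]
width: 0.0601
```

```bash
python3 -c "
from h import *
plan([.5097,-.1277,.15],-5.8,7)"
```

```text
now [ 0.351  -0.3082  0.1814] q [-0.87  0.15  1.8   0.    1.19  0.68] F [ 1.1 -0.6 -0.8] w 0.0601 t 1.1 total turn deg [ 7.08 -0.29  0.1 ] dist 0.2424
dp [0.038, 0.194, -0.21] ang [0.011, -0.0, 0.0]
dp [0.038, 0.19, -0.214] ang [0.011, -0.0, 0.0]
dp [0.038, 0.186, -0.217] ang [0.011, -0.0, 0.0]
dp [0.038, 0.182, -0.221] ang [0.011, -0.0, 0.0]
dp [0.038, 0.178, -0.224] ang [0.011, -0.0, 0.0]
dp [0.038, 0.174, -0.227] ang [0.011, -0.0, 0.0]
dp [0.038, 0.17, -0.23] ang [0.011, -0.0, 0.0]
```

arm_command(
  series=[
    {"dp": [0.038, 0.194, -0.21], "angular": [0.011, 0, 0], "gripper": 60},
    {"dp": [0.038, 0.19, -0.214], "angular": [0.011, 0, 0], "gripper": 60},
    {"dp": [0.038, 0.186, -0.217], "angular": [0.011, 0, 0], "gripper": 60},
    {"dp": [0.038, 0.182, -0.221], "angular": [0.011, 0, 0], "gripper": 60},
    {"dp": [0.038, 0.178, -0.224], "angular": [0.011, 0, 0], "gripper": 60},
    {"dp": [0.038, 0.174, -0.227], "angular": [0.011, 0, 0], "gripper": 60},
    {"dp": [0.038, 0.17, -0.23], "angular": [0.011, 0, 0], "gripper": 60},
    {"dp": [0, 0, 0], "angular": [0, 0, 0], "gripper": 60},
  ],
)

```text
clock: 2.1
position: [0.5136, -0.1175, 0.1461]
ee_rot: [0.471, 0.524, 0.478, -0.524]
contact_force: [-0.5, -0.6, -0.1]
width: 0.0599
```

```bash
cat >> h.py <<'E'
def wpts(s,d):
    "world xyz per pixel of a wrist picture"
    e=dict(d); q=np.array(s["ee_rot"]); T=np.eye(4); T[:3,:3]=Ro.from_quat(q[[1,2,3,0]]).as_matrix(); T[:3,3]=s["position"]
    e["view"]=np.linalg.inv(T@np.array(d["mount"])); return pts(e)
E
python3 - <<'E'
from h import *
s,d=grab("wrist"); P=wpts(s,d); cv2.imwrite("pics/w1.png",d["image"]); np.savez("w1.npz",P=P,I=d["image"])
print(np.array(d["mount"]).round(3).tolist())
for u,v in((280,210),(100,100),(450,300)): print(u,v,P[v,u].round(4))
plan([.5097,-.1277,.06],-5.8,4)
E
```

```text
[[-0.001, 0.277, -0.961, -0.142], [-0.001, 0.961, 0.277, 0.071], [1.0, 0.001, -0.001, 0.0], [0.0, 0.0, 0.0, 1.0]]
280 210 [ 0.5102 -0.1198  0.0302]
100 100 [ 5.984e-01  5.000e-03 -5.000e-04]
450 300 [ 0.4104 -0.2538  0.005 ]
now [ 0.5128 -0.1183  0.1462] q [-0.36  0.27  1.74  0.01  1.14  1.31] F [-0.4  0.8  0.3] w 0.0598 t 2.15 total turn deg [ 0.11 -0.4   0.44] dist 0.0867
dp [0.179, -0.003, 0.021] ang [0.0, -0.001, 0.001]
dp [0.179, -0.003, 0.021] ang [0.0, -0.001, 0.001]
dp [0.179, -0.004, 0.021] ang [0.0, -0.001, 0.001]
dp [0.179, -0.004, 0.021] ang [0.0, -0.001, 0.001]
```

View pics/w1.png

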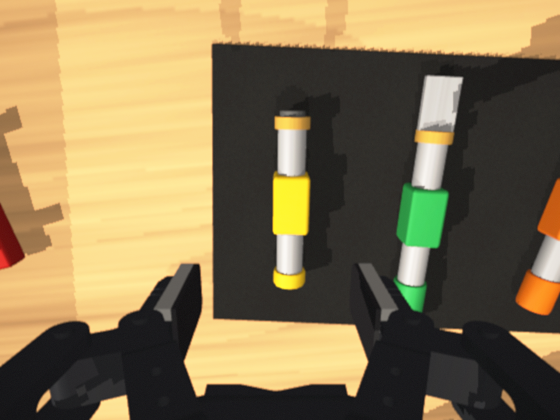

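Close view: the yellow grip is at about (291,204), green at (423,215) and orange at the right edge. Next I measure the grips from this picture.

```bash
cat >> h.py <<'E'
COL={"yellow":((22,120,100),(34,255,255)),"orange":((5,150,100),(17,255,255)),"green":((40,100,40),(85,255,255))}
def tool(P,I,name,zc):
    "centre/angle of the square grip top + axis angle of whole tool"
    H=cv2.cvtColor(I,cv2.COLOR_BGR2HSV); m=(cv2.inRange(H,*COL[name])>0)&(abs(P[...,2]-zc)<.006)
    n,L,st,_=cv2.connectedComponentsWithStats(m.astype(np.uint8)); i=1+np.argmax(st[1:,4]); q=P[L==i]
    q=q[abs(q[:,2]-np.median(q[:,2]))<.003]
    c,sz,a=cv2.minAreaRect(q[:,:2].astype(np.float32)); bx=cv2.boxPoints((c,sz,a)); e=bx[1]-bx[0];f=bx[2]-bx[1]
    e=e if np.hypot(*e)>np.hypot(*f) else f; e=e*np.sign(e[0])
    print(name,np.round(c,4),"size",np.round(sz,4),"ang",np.degrees(np.arctan2(e[1],e[0])).round(1),"z",np.median(q[:,2]).round(4))
E
python3 - <<'E'
from h import *
z=np.load("w1.npz")
for n in("yellow","green"): tool(z["P"],z["I"],n,.030)
E
```

```text
yellow [ 0.5121 -0.1278] size [0.0258 0.0432] ang -5.9 z 0.0297
green [ 0.4928 -0.2237] size [0.0258 0.0432] ang -8.0 z 0.0297
```

```bash
python3 -c "
from h import *
plan([.5121,-.1278,.010],-5.9,6)"
```

```text
now [ 0.5128 -0.1183  0.1462] q [-0.36  0.27  1.74  0.01  1.14  1.31] F [-0.4  0.8  0.3] w 0.0598 t 2.15 total turn deg [ 0.21 -0.4   0.44] dist 0.1365
dp [0.189, 0.002, 0.015] ang [0.0, -0.001, 0.001]
dp [0.189, 0.002, 0.014] ang [0.0, -0.001, 0.001]
dp [0.189, 0.001, 0.014] ang [0.0, -0.001, 0.001]
dp [0.189, 0.001, 0.014] ang [0.0, -0.001, 0.001]
dp [0.189, 0.001, 0.014] ang [0.0, -0.001, 0.001]
dp [0.189, 0.001, 0.013] ang [0.0, -0.001, 0.001]
```

arm_command(
  series=[
    {"dp": [0.15, 0.002, 0.03], "angular": [0, -0.004, 0.005], "gripper": 60},
    {"dp": [0.25, 0.002, 0.03], "angular": [0, 0, 0], "gripper": 60},
    {"dp": [0.25, 0.002, 0.02], "angular": [0, 0, 0], "gripper": 60},
    {"dp": [0.15, 0.0, 0], "angular": [0, 0, 0], "gripper": 60},
    {"dp": [0.1, 0, 0], "angular": [0, 0, 0], "gripper": 60},
    {"dp": [0.05, 0, 0], "angular": [0, 0, 0], "gripper": 60},
    {"dp": [0.03, 0, 0], "angular": [0, 0, 0], "gripper": 60},
    {"dp": [0, 0, 0], "angular": [0, 0, 0], "gripper": 60},
  ],
)

```text
clock: 3.15
position: [0.5098, -0.1336, 0.027]
ee_rot: [-0.475, -0.525, -0.472, 0.525]
contact_force: [0.1, -0.3, -0.5]
width: 0.0597
```

```bash
python3 -c "
from h import *
plan([.5121,-.1278,.010],-5.9,2)"
```

```text
now [ 0.5098 -0.1336  0.027 ] q [-0.39  0.4   1.89 -0.    0.84  1.29] F [ 0.1 -0.3 -0.5] w 0.0597 t 3.15 total turn deg [ 0.01  0.18 -0.1 ] dist 0.0181
dp [0.071, 0.007, -0.025] ang [0.0, 0.001, -0.001]
dp [0.071, 0.007, -0.025] ang [0.0, 0.001, -0.001]
```

arm_command(
  series=[
    {"dp": [0.07, 0.01, -0.03], "angular": [0, 0.001, 0], "gripper": 60},
    {"dp": [0.05, 0.006, -0.016], "angular": [0, 0, 0], "gripper": 60},
    {"dp": [0.02, 0.002, 0], "angular": [0, 0, 0], "gripper": 40},
    {"dp": [0, 0, 0], "angular": [0, 0, 0], "gripper": 20},
    {"dp": [0, 0, 0], "angular": [0, 0, 0], "gripper": 20},
    {"dp": [0, 0, 0], "angular": [0, 0, 0], "gripper": 20},
    {"dp": [0, 0, 0], "angular": [0, 0, 0], "gripper": 20},
    {"dp": [0, 0, 0], "angular": [0, 0, 0], "gripper": 20},
  ],
)

```text
clock: 4.15
position: [0.5138, -0.128, 0.0103]
ee_rot: [0.475, 0.525, 0.472, -0.524]
contact_force: [0.9, -0.6, 0.6]
width: 0.0237
```

```bash
python3 -c "
from h import *
plan([.5233,.161,.16],9.1,12)"
```

```text
now [ 0.5138 -0.128   0.0103] q [-0.38  0.43  1.91 -0.    0.8   1.3 ] F [ 0.9 -0.6  0.6] w 0.0237 t 4.15 total turn deg [-14.96   0.14  -0.22] dist 0.3256
dp [-0.104, -0.013, -0.2] ang [-0.014, 0.0, -0.0]
dp [-0.104, -0.009, -0.2] ang [-0.014, 0.0, -0.0]
dp [-0.104, -0.005, -0.201] ang [-0.014, 0.0, -0.0]
dp [-0.104, -0.0, -0.201] ang [-0.014, 0.0, -0.0]
dp [-0.104, 0.004, -0.201] ang [-0.014, 0.0, -0.0]
dp [-0.104, 0.008, -0.2] ang [-0.014, 0.0, -0.0]
dp [-0.104, 0.013, -0.2] ang [-0.014, 0.0, -0.0]
dp [-0.104, 0.017, -0.2] ang [-0.014, 0.0, -0.0]
dp [-0.104, 0.021, -0.2] ang [-0.014, 0.0, -0.0]
dp [-0.104, 0.025, -0.199] ang [-0.014, 0.0, -0.0]
dp [-0.104, 0.03, -0.199] ang [-0.014, 0.0, -0.0]
dp [-0.104, 0.034, -0.198] ang [-0.014, 0.0, -0.0]
```

arm_command(
  series=[
    {"dp": [-0.15, 0, 0], "angular": [0, 0, 0], "gripper": 20},
    {"dp": [-0.4, 0, 0], "angular": [0, 0, 0], "gripper": 20},
    {"dp": [-0.4, 0, -0.1], "angular": [-0.014, 0, 0], "gripper": 20},
    {"dp": [-0.2, 0, -0.3], "angular": [-0.025, 0, 0], "gripper": 20},
    {"dp": [0, 0.01, -0.4], "angular": [-0.03, 0, 0], "gripper": 20},
    {"dp": [0, 0.02, -0.4], "angular": [-0.03, 0, 0], "gripper": 20},
    {"dp": [0, 0.02, -0.4], "angular": [-0.03, 0, 0], "gripper": 20},
    {"dp": [0, 0.03, -0.3], "angular": [-0.03, 0, 0], "gripper": 20},
  ],
  grip_force=100,
)

```text
clock: 5.15
position: [0.523, 0.1038, 0.152]
ee_rot: [0.538, 0.462, 0.534, -0.461]
contact_force: [-0.2, -0.2, -1.1]
width: 0.0242
```

```bash
python3 -c "
from h import *
plan([.5233,.161,.16],9.1,4)"
```

```text
now [0.523  0.1038 0.152 ] q [ 0.07  0.27  1.72 -0.    1.14  1.49] F [-0.2 -0.2 -1.1] w 0.0242 t 5.15 total turn deg [-0.57  0.16 -0.28] dist 0.0578
dp [-0.017, 0.018, -0.118] ang [-0.002, 0.0, -0.001]
dp [-0.017, 0.019, -0.118] ang [-0.002, 0.0, -0.001]
dp [-0.017, 0.019, -0.118] ang [-0.002, 0.0, -0.001]
dp [-0.017, 0.019, -0.118] ang [-0.002, 0.0, -0.001]
```

arm_command(
  series=[
    {"dp": [-0.03, 0.03, -0.15], "angular": [-0.006, 0.001, -0.003], "gripper": 20},
    {"dp": [-0.03, 0.02, -0.1], "angular": [0, 0, 0], "gripper": 20},
    {"dp": [0, 0.0, -0.06], "angular": [0, 0, 0], "gripper": 20},
    {"dp": [0, 0, -0.03], "angular": [0, 0, 0], "gripper": 20},
    {"dp": [0, 0, 0], "angular": [0, 0, 0], "gripper": 20},
    {"dp": [0, 0, 0], "angular": [0, 0, 0], "gripper": 20},
    {"dp": [0, 0, 0], "angular": [0, 0, 0], "gripper": 20},
    {"dp": [0, 0, 0], "angular": [0, 0, 0], "gripper": 20},
  ],
)

```text
clock: 6.15
position: [0.5225, 0.1445, 0.159]
ee_rot: [0.538, 0.458, 0.537, -0.461]
contact_force: [0.3, -0.0, -1.4]
width: 0.0239
```

```bash
python3 - <<'E'
from h import *
s,d=grab("wrist"); P=wpts(s,d); cv2.imwrite("pics/w2.png",d["image"]); np.savez("w2.npz",P=P,I=d["image"])
plan([.5233,.161,.16],9.1,1)
tool(P,d["image"],"yellow",s["position"][2]+.02)
H=cv2.cvtColor(d["image"],cv2.COLOR_BGR2HSV)
b=(cv2.inRange(H,(100,110,40),(130,255,255))>0)&(P[...,2]>.055)&(P[...,2]<.075)
n,L,st,C=cv2.connectedComponentsWithStats(b.astype(np.uint8))
for i in range(1,n):
    if st[i,4]>15: print("blue",st[i,4],C[i].round(0),P[L==i].mean(0).round(4),P[L==i].max(0).round(4))
for lo,hi in(((0,150,60),(5,255,255)),((174,150,60),(180,255,255))):
    r=(cv2.inRange(H,lo,hi)>0)&(abs(P[...,2]-.02)<.003);print("red",r.sum(), cv2.minAreaRect(P[r][:,:2].astype(np.float32)) if r.sum()>50 else "")
E
```

```text
now [0.5225 0.1445 0.159 ] q [ 0.14  0.28  1.69 -0.    1.18  1.56] F [ 0.   0.2 -0.4] w 0.0241 t 6.2 total turn deg [-0.12  0.22  0.1 ] dist 0.0165
dp [-0.009, 0.028, -0.135] ang [-0.001, 0.002, 0.001]
yellow [0.5214 0.1442] size [0.0434 0.0258] ang 8.2 z 0.1784
blue 152 [ 53. 144.] [0.5463 0.2891 0.0615] [0.5527 0.2947 0.0643]
blue 354 [104. 144.] [0.5507 0.2586 0.0596] [0.5573 0.2639 0.0643]
blue 218 [166. 145.] [0.5566 0.2192 0.0605] [0.5632 0.2249 0.0645]
blue 290 [216. 145.] [0.5613 0.1878 0.0601] [0.5678 0.1926 0.0646]
blue 16 [  1. 150.] [0.5362 0.3259 0.0557] [0.5391 0.3267 0.0571]
blue 329 [ 12. 254.] [0.4653 0.3185 0.0595] [0.4722 0.3244 0.0645]
blue 128 [ 70. 254.] [0.4723 0.2785 0.0611] [0.4776 0.2849 0.0643]
blue 270 [117. 255.] [0.4758 0.2475 0.0597] [0.4825 0.2519 0.0644]
blue 171 [174. 255.] [0.482  0.2083 0.0604] [0.4881 0.214  0.0643]
blue 228 [220. 255.] [0.4864 0.1765 0.0598] [0.4929 0.1813 0.0643]
red 3356 ((0.5340556502342224, 0.11317646503448486), (0.10703300684690475, 0.02145661972463131), 8.911173820495605)
red 0
```

View pics/w2.png

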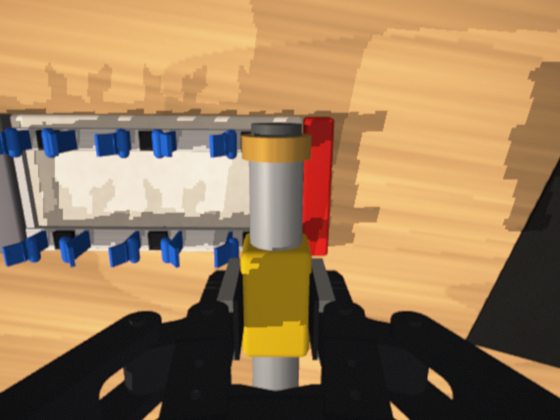

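The view shows the yellow tool in the hand and clip pairs at columns 104/166 (middle place) and 1/53 (grey place). The red place is partly hidden at 216. Slot centres come out at about (0.527, 0.162), (0.516, 0.2335) and (0.505, 0.3045), at 8.9°.

```bash
python3 -c "
from h import *
plan([.528,.1627,.072],9.5,4)"
```

```text
now [0.5225 0.1445 0.159 ] q [ 0.14  0.28  1.69 -0.    1.18  1.56] F [ 0.   0.2 -0.4] w 0.0241 t 6.2 total turn deg [-0.52  0.22  0.1 ] dist 0.0891
dp [0.181, 0.018, -0.036] ang [-0.001, 0.001, 0.0]
dp [0.181, 0.018, -0.036] ang [-0.001, 0.001, 0.0]
dp [0.181, 0.018, -0.036] ang [-0.001, 0.001, 0.0]
dp [0.181, 0.018, -0.036] ang [-0.001, 0.001, 0.0]
```

arm_command(
  series=[
    {"dp": [0, 0.05, -0.1], "angular": [-0.006, 0.002, 0.001], "gripper": 20},
    {"dp": [0.1, 0.02, -0.03], "angular": [0, 0, 0], "gripper": 20},
    {"dp": [0.2, 0.0, -0.01], "angular": [0, 0, 0], "gripper": 20},
    {"dp": [0.15, 0, 0], "angular": [0, 0, 0], "gripper": 20},
    {"dp": [0.1, 0, 0], "angular": [0, 0, 0], "gripper": 20},
    {"dp": [0.05, 0, 0], "angular": [0, 0, 0], "gripper": 20},
    {"dp": [0.03, 0, 0], "angular": [0, 0, 0], "gripper": 20},
    {"dp": [0, 0, 0], "angular": [0, 0, 0], "gripper": 20},
  ],
)

```text
clock: 7.2
position: [0.5291, 0.1655, 0.0788]
ee_rot: [0.54, 0.456, 0.54, -0.456]
contact_force: [-0.2, -1.3, -0.3]
width: 0.024
```

```bash
python3 - <<'E'
from h import *
s,d=grab("wrist"); P=wpts(s,d); cv2.imwrite("pics/w3.png",d["image"])
plan([.528,.1627,.072],9.5,1)
tool(P,d["image"],"yellow",s["position"][2]+.02)
E
```

```text
now [0.5293 0.1655 0.0791] q [ 0.18  0.37  1.77 -0.    1.    1.58] F [ 0.2  0.4 -1.5] w 0.0237 t 7.25 total turn deg [ 0.16 -0.   -0.05] dist 0.0077
dp [0.059, -0.015, 0.022] ang [0.002, -0.0, -0.001]
yellow [0.5277 0.165 ] size [0.0439 0.0258] ang 9.0 z 0.0981
```

View pics/w3.png

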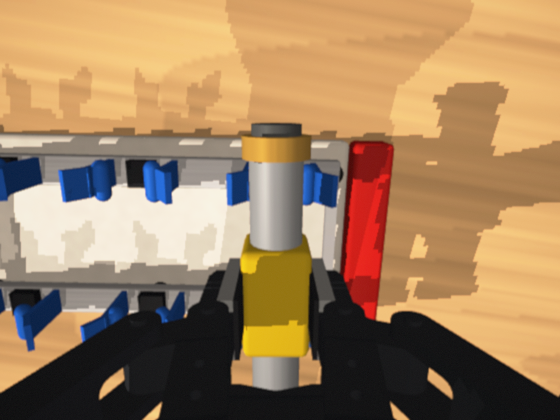

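Over the red place, the jaws' outer edges are at columns 227 and 340 (centre 283) and the tool is at 276. That puts it about 2.5 mm too far towards grey, which agrees with the plan, so I correct and descend to the lips.

arm_command(
  series=[
    {"dp": [0.02, -0.015, 0.022], "angular": [0.002, 0, 0], "gripper": 20},
    {"dp": [0.03, 0, 0], "angular": [0, 0, 0], "gripper": 20},
    {"dp": [0.05, 0, 0], "angular": [0, 0, 0], "gripper": 20},
    {"dp": [0.05, 0, 0], "angular": [0, 0, 0], "gripper": 20},
    {"dp": [0.04, 0, 0], "angular": [0, 0, 0], "gripper": 20},
    {"dp": [0.03, 0, 0], "angular": [0, 0, 0], "gripper": 20},
    {"dp": [0.0, 0, 0], "angular": [0, 0, 0], "gripper": 20},
    {"dp": [0, 0, 0], "angular": [0, 0, 0], "gripper": 20},
  ],
  grip_force=120,
)

```text
clock: 8.25
position: [0.5287, 0.1624, 0.0517]
ee_rot: [0.54, 0.458, 0.539, -0.456]
contact_force: [-0.9, 1.4, -1.2]
width: 0.0237
```

```bash
python3 - <<'E'
from h import *
plan([.528,.1627,.04],9.5,1); print(get_state()["moment"])
E
```

```text
now [0.5287 0.1624 0.0517] q [0.17 0.4  1.81 0.   0.93 1.58] F [-0.9  1.4 -1.2] w 0.0237 t 8.25 total turn deg [-0.05 -0.   -0.16] dist 0.0117
dp [0.097, -0.005, -0.003] ang [-0.001, -0.0, -0.002]
[0.01009373 0.02335588 0.01852945]
```

arm_command(
  series=[
    {"dp": [0.025, 0, 0], "angular": [0, 0, 0], "gripper": 20},
    {"dp": [0.025, 0, 0], "angular": [0, 0, 0], "gripper": 20},
    {"dp": [0.025, 0, 0], "angular": [0, 0, 0], "gripper": 20},
    {"dp": [0.025, 0, 0], "angular": [0, 0, 0], "gripper": 20},
    {"dp": [0.02, 0, 0], "angular": [0, 0, 0], "gripper": 20},
    {"dp": [0.02, 0, 0], "angular": [0, 0, 0], "gripper": 20},
    {"dp": [0, 0, 0], "angular": [0, 0, 0], "gripper": 20},
    {"dp": [0, 0, 0], "angular": [0, 0, 0], "gripper": 20},
  ],
)

```text
clock: 9.25
position: [0.5301, 0.1637, 0.0442]
ee_rot: [0.54, 0.462, 0.537, -0.455]
contact_force: [-1.5, 1.0, 6.9]
width: 0.0233
```

arm_command(
  series=[
    {"dp": [0.04, 0, 0], "angular": [0, 0, 0], "gripper": 20},
    {"dp": [0.05, 0, 0], "angular": [0, 0, 0], "gripper": 20},
    {"dp": [0.05, 0, 0], "angular": [0, 0, 0], "gripper": 20},
    {"dp": [0.06, 0, 0], "angular": [0, 0, 0], "gripper": 20},
    {"dp": [0.06, 0, 0], "angular": [0, 0, 0], "gripper": 20},
    {"dp": [0.06, 0, 0], "angular": [0, 0, 0], "gripper": 20},
    {"dp": [0.06, 0, 0], "angular": [0, 0, 0], "gripper": 20},
    {"dp": [0.05, 0, 0], "angular": [0, 0, 0], "gripper": 20},
  ],
)

```text
clock: 10.25
position: [0.5334, 0.1642, 0.023]
ee_rot: [0.543, 0.465, 0.533, -0.452]
contact_force: [-9.4, -1.0, 38.4]
width: 0.0237
```

```bash
python3 - <<'E'
from h import *
plan([.528,.1627,.034],9.5,1); print(get_state()["moment"])
E
```

```text
now [0.5334 0.1642 0.023 ] q [0.17 0.43 1.85 0.   0.84 1.58] F [-9.4 -1.  38.4] w 0.0237 t 10.25 total turn deg [-0.36 -0.07 -1.39] dist 0.0124
dp [-0.093, -0.044, 0.005] ang [-0.004, -0.001, -0.015]
[-0.30844489  2.33475179 -0.17079497]
```

arm_command(
  series=[
    {"dp": [-0.03, -0.01, 0], "angular": [0, 0, 0], "gripper": 20},
    {"dp": [-0.03, -0.01, 0], "angular": [0, 0, -0.005], "gripper": 20},
    {"dp": [-0.02, -0.01, 0], "angular": [0, 0, -0.005], "gripper": 20},
    {"dp": [0, 0, 0], "angular": [0, 0, 0], "gripper": 50},
    {"dp": [0, 0, 0], "angular": [0, 0, 0], "gripper": 50},
    {"dp": [0, 0, 0], "angular": [0, 0, 0], "gripper": 50},
    {"dp": [-0.1, 0, 0], "angular": [0, 0, 0], "gripper": 50},
    {"dp": [-0.3, 0, 0], "angular": [0, 0, 0], "gripper": 50},
  ],
)

```text
clock: 11.25
position: [0.5284, 0.1626, 0.0833]
ee_rot: [0.54, 0.46, 0.537, -0.457]
contact_force: [0.3, -0.6, 0.7]
width: 0.0498
```

```bash
python3 - <<'E'
from h import *
plan([.528,.1627,.16],8.9,3)
E
```

```text
now [0.5284 0.1626 0.0833] q [ 0.17  0.36  1.78 -0.    1.    1.58] F [ 0.3 -0.6  0.7] w 0.0498 t 11.25 total turn deg [ 0.28  0.02 -0.39] dist 0.0767
dp [-0.213, 0.0, -0.0] ang [0.001, 0.0, -0.001]
dp [-0.213, -0.0, -0.0] ang [0.001, 0.0, -0.001]
dp [-0.213, -0.001, -0.0] ang [0.001, 0.0, -0.001]
```

arm_command(
  series=[
    {"dp": [-0.2, 0, 0], "angular": [0, 0, -0.004], "gripper": 50},
    {"dp": [-0.2, 0, 0], "angular": [0, 0, 0], "gripper": 50},
    {"dp": [-0.2, 0, 0], "angular": [0, 0, 0], "gripper": 50},
    {"dp": [-0.1, 0, 0], "angular": [0, 0, 0], "gripper": 50},
    {"dp": [-0.03, 0, 0], "angular": [0, 0, 0], "gripper": 50},
    {"dp": [0, 0, 0], "angular": [0, 0, 0], "gripper": 50},
    {"dp": [0, 0, 0], "angular": [0, 0, 0], "gripper": 50},
    {"dp": [0, 0, 0], "angular": [0, 0, 0], "gripper": 50},
  ],
)

```text
clock: 12.25
position: [0.5281, 0.1625, 0.1773]
ee_rot: [0.54, 0.459, 0.537, -0.457]
contact_force: [0.5, 0.9, 0.8]
width: 0.0498
```

```bash
cat >> h.py <<'E'
def seat(P,name,I,slot,ang=8.9):
    "seating check: grip pose, neck tops at rack x=+-27,+-48"
    tool(P,I,name,.055); a=np.radians(ang); u=np.array([np.cos(a),np.sin(a)]); v=np.array([-u[1],u[0]])
    r=P[...,:2]-np.array(slot); x=r@u; y=r@v
    for lo,hi in((-51,-47),(-29,-24),(-18,18),(24,29),(47,51)):
        m=(x>lo/1e3)&(x<hi/1e3)&(abs(y)<.009)&(P[...,2]>.03)&(P[...,2]<.09); print((lo,hi),m.sum(),"ztop",np.percentile(P[...,2][m],92).round(4) if m.sum() else None)
E
python3 - <<'E'
from h import *
s,d=grab("wrist"); P=wpts(s,d); cv2.imwrite("pics/w4.png",d["image"]); np.savez("w4.npz",P=P,I=d["image"])
seat(P,"yellow",d["image"],(.527,.1624)); print(s["position"])
E
```

```text
yellow [0.5312 0.1632] size [0.0431 0.0248] ang 7.2 z 0.0542
(-51, -47) 133 ztop 0.0526
(-29, -24) 145 ztop 0.0519
(-18, 18) 1133 ztop 0.0553
(24, 29) 198 ztop 0.0536
(47, 51) 148 ztop 0.0518
[0.52807807 0.16249297 0.17732926]
```

View pics/w4.png

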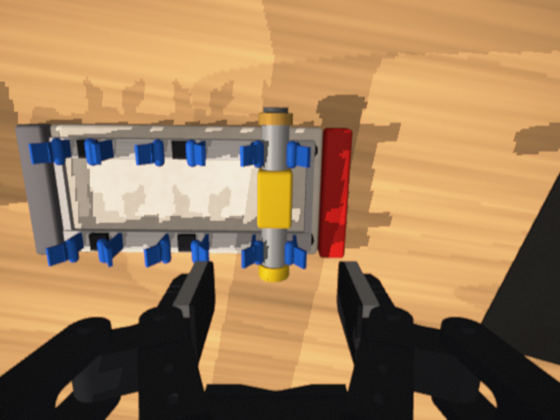

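Yellow is home: grip top at 55 mm, necks at 52 mm, at the red place (276,200). Next is green, to the grey place.

```bash
python3 -c "
from h import *
plan([.4928,-.2237,.12],-8,10)"
```

```text
now [0.5281 0.1625 0.1773] q [ 0.17  0.28  1.64 -0.    1.22  1.58] F [ 0.6 -0.2  0.5] w 0.0497 t 12.3 total turn deg [ 1.721e+01  1.000e-02 -2.200e-01] dist 0.392
dp [0.048, -0.081, 0.313] ang [0.019, 0.0, -0.0]
dp [0.048, -0.071, 0.315] ang [0.019, 0.0, -0.0]
dp [0.048, -0.062, 0.317] ang [0.019, 0.0, -0.0]
dp [0.048, -0.052, 0.319] ang [0.019, 0.0, -0.0]
dp [0.048, -0.043, 0.32] ang [0.019, 0.0, -0.0]
dp [0.048, -0.033, 0.321] ang [0.019, 0.0, -0.0]
dp [0.048, -0.023, 0.322] ang [0.019, 0.0, -0.0]
dp [0.048, -0.013, 0.323] ang [0.019, 0.0, -0.0]
dp [0.048, -0.004, 0.323] ang [0.019, 0.0, -0.0]
dp [0.048, 0.006, 0.323] ang [0.019, 0.0, -0.0]
```

arm_command(
  series=[
    {"dp": [0, -0.081, 0.313], "angular": [0.019, 0, 0], "gripper": 60},
    {"dp": [0.02, -0.08, 0.4], "angular": [0.023, 0, 0], "gripper": 60},
    {"dp": [0.06, -0.075, 0.42], "angular": [0.025, 0, 0], "gripper": 60},
    {"dp": [0.07, -0.06, 0.42], "angular": [0.025, 0, 0], "gripper": 60},
    {"dp": [0.07, -0.05, 0.42], "angular": [0.025, 0, 0], "gripper": 60},
    {"dp": [0.07, -0.03, 0.42], "angular": [0.025, 0, 0], "gripper": 60},
    {"dp": [0.07, -0.01, 0.4], "angular": [0.02, 0, 0], "gripper": 60},
    {"dp": [0.05, 0, 0.2], "angular": [0.015, 0, 0], "gripper": 60},
  ],
)

```text
clock: 13.3
position: [0.4959, -0.2081, 0.124]
ee_rot: [0.469, 0.531, 0.468, -0.528]
contact_force: [0.2, 1.1, 1.1]
width: 0.0602
```

```bash
python3 -c "
from h import *
s,d=grab('wrist'); P=wpts(s,d); tool(P,d['image'],'green',.03); tool(P,d['image'],'orange',.03)
plan([.4928,-.2237,.03],-8,4)"
```

```text
green [ 0.4928 -0.2244] size [0.026  0.0435] ang -8.5 z 0.0297
orange [ 0.4846 -0.3365] size [0.0268 0.0437] ang -16.6 z 0.0297
now [ 0.4956 -0.2104  0.1232] q [-0.53  0.3   1.75  0.    1.08  1.16] F [ 0.2 -1.8  0.1] w 0.0602 t 13.35 total turn deg [ 1.    0.05 -0.16] dist 0.0942
dp [0.194, -0.003, 0.028] ang [0.003, 0.0, -0.0]
dp [0.194, -0.003, 0.028] ang [0.003, 0.0, -0.0]
dp [0.194, -0.003, 0.028] ang [0.003, 0.0, -0.0]
dp [0.194, -0.002, 0.028] ang [0.003, 0.0, -0.0]
```

arm_command(
  series=[
    {"dp": [0.1, -0.005, 0.06], "angular": [0.006, 0, -0.001], "gripper": 60},
    {"dp": [0.22, -0.005, 0.03], "angular": [0.006, 0, 0], "gripper": 60},
    {"dp": [0.22, 0, 0.01], "angular": [0, 0, 0], "gripper": 60},
    {"dp": [0.14, 0, 0], "angular": [0, 0, 0], "gripper": 60},
    {"dp": [0.08, 0, 0], "angular": [0, 0, 0], "gripper": 60},
    {"dp": [0.04, 0, 0], "angular": [0, 0, 0], "gripper": 60},
    {"dp": [0.02, 0, 0], "angular": [0, 0, 0], "gripper": 60},
    {"dp": [0, 0, 0], "angular": [0, 0, 0], "gripper": 60},
  ],
)

```text
clock: 14.35
position: [0.4929, -0.2193, 0.0195]
ee_rot: [0.464, 0.534, 0.465, -0.533]
contact_force: [0.6, -0.0, 0.4]
width: 0.0597
```

```bash
python3 -c "
from h import *
plan([.4928,-.2243,.01],-8.4,1)"
```

```text
now [ 0.4929 -0.2193  0.0195] q [-0.55  0.43  1.87  0.    0.84  1.16] F [ 0.6 -0.   0.4] w 0.0597 t 14.35 total turn deg [ 0.46 -0.05  0.03] dist 0.0107
dp [0.079, 0.005, 0.041] ang [0.005, -0.001, 0.0]
```

arm_command(
  series=[
    {"dp": [0.04, 0.005, 0.03], "angular": [0.004, 0, 0], "gripper": 60},
    {"dp": [0.035, 0, 0.012], "angular": [0, 0, 0], "gripper": 60},
    {"dp": [0.01, 0, 0], "angular": [0, 0, 0], "gripper": 40},
    {"dp": [0, 0, 0], "angular": [0, 0, 0], "gripper": 20},
    {"dp": [0, 0, 0], "angular": [0, 0, 0], "gripper": 20},
    {"dp": [0, 0, 0], "angular": [0, 0, 0], "gripper": 20},
    {"dp": [0, 0, 0], "angular": [0, 0, 0], "gripper": 20},
    {"dp": [0, 0, 0], "angular": [0, 0, 0], "gripper": 20},
  ],
)

```text
clock: 15.35
position: [0.4938, -0.2255, 0.0102]
ee_rot: [0.463, 0.536, 0.462, -0.535]
contact_force: [-0.5, 0.4, -0.4]
width: 0.0233
```

```bash
python3 -c "
from h import *
plan([.505,.290,.16],8.9,14)"
```

```text
now [ 0.4938 -0.2255  0.0102] q [-0.56  0.44  1.88  0.    0.82  1.16] F [-0.5  0.4 -0.4] w 0.0233 t 15.35 total turn deg [-17.25   0.03  -0.13] dist 0.5369
dp [-0.089, -0.038, -0.305] ang [-0.014, 0.0, -0.0]
dp [-0.089, -0.031, -0.305] ang [-0.014, 0.0, -0.0]
dp [-0.089, -0.025, -0.306] ang [-0.014, 0.0, -0.0]
dp [-0.089, -0.018, -0.306] ang [-0.014, 0.0, -0.0]
dp [-0.089, -0.011, -0.307] ang [-0.014, 0.0, -0.0]
dp [-0.089, -0.005, -0.307] ang [-0.014, 0.0, -0.0]
dp [-0.089, 0.002, -0.307] ang [-0.014, 0.0, -0.0]
dp [-0.089, 0.008, -0.307] ang [-0.014, 0.0, -0.0]
dp [-0.089, 0.015, -0.307] ang [-0.014, 0.0, -0.0]
dp [-0.089, 0.021, -0.306] ang [-0.014, 0.0, -0.0]
dp [-0.089, 0.028, -0.306] ang [-0.014, 0.0, -0.0]
dp [-0.089, 0.035, -0.305] ang [-0.014, 0.0, -0.0]
dp [-0.089, 0.041, -0.304] ang [-0.014, 0.0, -0.0]
dp [-0.089, 0.048, -0.303] ang [-0.014, 0.0, -0.0]
```

arm_command(
  series=[
    {"dp": [-0.15, 0, 0], "angular": [0, 0, 0], "gripper": 20},
    {"dp": [-0.4, 0, 0], "angular": [0, 0, 0], "gripper": 20},
    {"dp": [-0.4, -0.02, -0.15], "angular": [-0.01, 0, 0], "gripper": 20},
    {"dp": [-0.25, -0.02, -0.3], "angular": [-0.015, 0, 0], "gripper": 20},
    {"dp": [-0.05, -0.03, -0.4], "angular": [-0.02, 0, 0], "gripper": 20},
    {"dp": [0, -0.02, -0.4], "angular": [-0.02, 0, 0], "gripper": 20},
    {"dp": [0, 0, -0.4], "angular": [-0.02, 0, 0], "gripper": 20},
    {"dp": [0, 0, -0.4], "angular": [-0.02, 0, 0], "gripper": 20},
  ],
  grip_force=120,
)

```text
clock: 16.35
position: [0.5013, 0.025, 0.1632]
ee_rot: [0.504, 0.496, 0.504, -0.495]
contact_force: [1.1, -0.3, -1.8]
width: 0.0235
```

```bash
python3 -c "
from h import *
plan([.505,.290,.16],8.9,7)"
```

```text
now [0.5013 0.025  0.1632] q [-0.09  0.22  1.77  0.    1.16  1.46] F [ 1.1 -0.3 -1.8] w 0.0235 t 16.35 total turn deg [-7.92 -0.1  -0.07] dist 0.2651
dp [0.004, 0.01, -0.315] ang [-0.013, -0.0, -0.0]
dp [0.004, 0.016, -0.315] ang [-0.013, -0.0, -0.0]
dp [0.004, 0.022, -0.315] ang [-0.013, -0.0, -0.0]
dp [0.004, 0.028, -0.314] ang [-0.013, -0.0, -0.0]
dp [0.004, 0.035, -0.314] ang [-0.013, -0.0, -0.0]
dp [0.004, 0.041, -0.313] ang [-0.013, -0.0, -0.0]
dp [0.004, 0.047, -0.312] ang [-0.013, -0.0, -0.0]
```

arm_command(
  series=[
    {"dp": [0.004, 0.01, -0.38], "angular": [-0.015, 0, 0], "gripper": 20},
    {"dp": [0.004, 0.016, -0.38], "angular": [-0.015, 0, 0], "gripper": 20},
    {"dp": [0.004, 0.025, -0.38], "angular": [-0.015, 0, 0], "gripper": 20},
    {"dp": [0.004, 0.035, -0.38], "angular": [-0.015, 0, 0], "gripper": 20},
    {"dp": [0, 0.035, -0.25], "angular": [-0.015, 0, 0], "gripper": 20},
    {"dp": [0, 0.03, -0.15], "angular": [-0.01, 0, 0], "gripper": 20},
    {"dp": [0, 0.01, -0.08], "angular": [-0.005, 0, 0], "gripper": 20},
    {"dp": [0, 0, -0.02], "angular": [0, 0, 0], "gripper": 20},
  ],
)

```text
clock: 17.35
position: [0.4993, 0.2781, 0.1585]
ee_rot: [0.539, 0.455, 0.541, -0.457]
contact_force: [-0.7, -0.6, -1.5]
width: 0.0237
```

```bash
python3 -c "
from h import *
s,d=grab('wrist'); P=wpts(s,d); tool(P,d['image'],'green',s['position'][2]+.02); print(s['position'])
plan([.5047,.3047,.072],8.9,1)"
```

```text
green [0.4989 0.2778] size [0.0436 0.0259] ang 8.7 z 0.178
[0.49933743 0.27812525 0.15851687]
now [0.4993 0.2781 0.1586] q [0.39 0.32 1.63 0.   1.2  1.79] F [-0.5 -0.1 -1.5] w 0.0236 t 17.4 total turn deg [ 0.7  -0.01  0.22] dist 0.0907
dp [0.721, 0.084, -0.211] ang [0.008, -0.0, 0.002]
```

arm_command(
  series=[
    {"dp": [0, 0.06, -0.15], "angular": [0.003, 0, 0.002], "gripper": 20},
    {"dp": [0.1, 0.025, -0.05], "angular": [0, 0, 0], "gripper": 20},
    {"dp": [0.22, 0, -0.01], "angular": [0, 0, 0], "gripper": 20},
    {"dp": [0.17, 0, 0], "angular": [0, 0, 0], "gripper": 20},
    {"dp": [0.1, 0, 0], "angular": [0, 0, 0], "gripper": 20},
    {"dp": [0.05, 0, 0], "angular": [0, 0, 0], "gripper": 20},
    {"dp": [0.03, 0, 0], "angular": [0, 0, 0], "gripper": 20},
    {"dp": [0, 0, 0], "angular": [0, 0, 0], "gripper": 20},
  ],
)

```text
clock: 18.4
position: [0.5074, 0.3052, 0.0741]
ee_rot: [0.538, 0.459, 0.538, -0.459]
contact_force: [-0.6, 0.5, -0.7]
width: 0.0234
```

```bash
python3 - <<'E'
from h import *
s,d=grab("wrist"); P=wpts(s,d); cv2.imwrite("pics/w5.png",d["image"])
plan([.5047,.3047,.05],8.9,1)
tool(P,d["image"],"green",s["position"][2]+.02)
E
```

```text
now [0.5076 0.3052 0.0744] q [ 0.42  0.43  1.69 -0.    1.02  1.84] F [ 1.3 -0.4 -1.8] w 0.0236 t 18.45 total turn deg [ 0.22  0.02 -0.08] dist 0.0246
dp [0.203, -0.025, 0.0] ang [0.002, 0.0, -0.001]
green [0.5069 0.3048] size [0.0437 0.0259] ang 8.4 z 0.0936
```

View pics/w5.png

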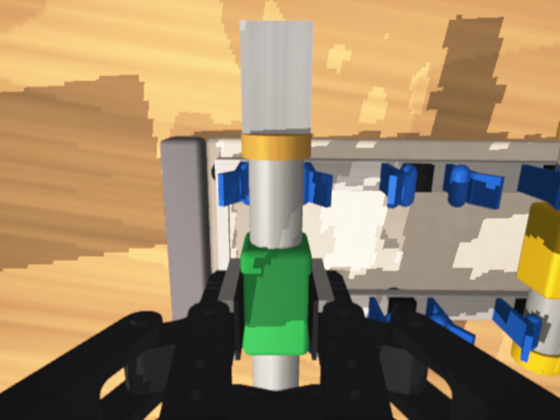

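Green is centred between the grey place's jaws (218–332, tool at 276). Descend and press.

arm_command(
  series=[
    {"dp": [0.02, -0.025, 0], "angular": [0, 0, 0], "gripper": 20},
    {"dp": [0.04, -0.01, 0], "angular": [0, 0, 0], "gripper": 20},
    {"dp": [0.05, 0, 0], "angular": [0, 0, 0], "gripper": 20},
    {"dp": [0.05, 0, 0], "angular": [0, 0, 0], "gripper": 20},
    {"dp": [0.03, 0, 0], "angular": [0, 0, 0], "gripper": 20},
    {"dp": [0.03, 0, 0], "angular": [0, 0, 0], "gripper": 20},
    {"dp": [0.03, 0, 0], "angular": [0, 0, 0], "gripper": 20},
    {"dp": [0.03, 0, 0], "angular": [0, 0, 0], "gripper": 20},
  ],
)

```text
clock: 19.45
position: [0.5048, 0.3057, 0.0422]
ee_rot: [0.539, 0.461, 0.537, -0.457]
contact_force: [-1.9, -1.8, 10.7]
width: 0.0233
```

```bash
python3 - <<'E'
from h import *
plan([.5047,.3047,.034],8.9,1)
E
```

```text
now [0.5048 0.3057 0.0422] q [0.43 0.46 1.74 0.   0.94 1.84] F [-1.9 -1.8 10.7] w 0.0233 t 19.45 total turn deg [ 0.15 -0.1  -0.36] dist 0.0083
dp [0.068, -0.002, 0.008] ang [0.002, -0.001, -0.004]
```

arm_command(
  series=[
    {"dp": [0.045, -0.005, 0.005], "angular": [0, 0, -0.002], "gripper": 20},
    {"dp": [0.05, -0.005, 0], "angular": [0, 0, -0.002], "gripper": 20},
    {"dp": [0.05, -0.005, 0], "angular": [0, 0, -0.002], "gripper": 20},
    {"dp": [0.06, -0.005, 0], "angular": [0, 0, -0.002], "gripper": 20},
    {"dp": [0.06, -0.005, 0], "angular": [0, 0, -0.002], "gripper": 20},
    {"dp": [0.06, -0.005, 0], "angular": [0, 0, -0.002], "gripper": 20},
    {"dp": [0.06, -0.005, 0], "angular": [0, 0, -0.002], "gripper": 20},
    {"dp": [0.05, -0.005, 0], "angular": [0, 0, -0.002], "gripper": 20},
  ],
)

```text
clock: 20.45
position: [0.5081, 0.3062, 0.0228]
ee_rot: [0.538, 0.462, 0.538, -0.456]
contact_force: [-7.8, -4.4, 30.4]
width: 0.0238
```

```bash
python3 - <<'E'
from h import *
plan([.5047,.3047,.034],8.9,1)
E
```

```text
now [0.5081 0.3062 0.0228] q [0.42 0.48 1.75 0.   0.9  1.83] F [-7.8 -4.4 30.4] w 0.0238 t 20.45 total turn deg [ 0.15 -0.32 -0.35] dist 0.0118
dp [-0.094, -0.03, 0.008] ang [0.002, -0.004, -0.004]
```

Same depth as for yellow, so I release and rise.

arm_command(
  series=[
    {"dp": [-0.03, -0.01, 0], "angular": [0, 0, -0.002], "gripper": 20},
    {"dp": [-0.03, -0.01, 0], "angular": [0, 0, -0.002], "gripper": 20},
    {"dp": [-0.02, -0.01, 0], "angular": [0, 0, 0], "gripper": 20},
    {"dp": [0, 0, 0], "angular": [0, 0, 0], "gripper": 50},
    {"dp": [0, 0, 0], "angular": [0, 0, 0], "gripper": 50},
    {"dp": [0, 0, 0], "angular": [0, 0, 0], "gripper": 50},
    {"dp": [-0.1, 0, 0], "angular": [0, 0, 0], "gripper": 50},
    {"dp": [-0.3, 0, 0], "angular": [0, 0, 0], "gripper": 50},
  ],
)

```text
clock: 21.45
position: [0.5039, 0.3044, 0.0829]
ee_rot: [0.537, 0.459, 0.539, -0.458]
contact_force: [1.2, 0.2, 0.1]
width: 0.05
```

arm_command(
  series=[
    {"dp": [-0.25, 0, 0], "angular": [0, 0, 0], "gripper": 50},
    {"dp": [-0.2, 0, 0], "angular": [0, 0, 0], "gripper": 50},
    {"dp": [-0.2, 0, 0], "angular": [0, 0, 0], "gripper": 50},
    {"dp": [-0.1, 0, 0], "angular": [0, 0, 0], "gripper": 50},
    {"dp": [-0.03, 0, 0], "angular": [0, 0, 0], "gripper": 50},
    {"dp": [0, 0, 0], "angular": [0, 0, 0], "gripper": 50},
    {"dp": [0, 0, 0], "angular": [0, 0, 0], "gripper": 50},
    {"dp": [0, 0, 0], "angular": [0, 0, 0], "gripper": 50},
  ],
)

```text
clock: 22.45
position: [0.5044, 0.3043, 0.1836]
ee_rot: [0.537, 0.461, 0.539, -0.457]
contact_force: [-0.4, -0.2, -0.5]
width: 0.0502
```

```bash
python3 - <<'E'
from h import *
s,d=grab("wrist"); P=wpts(s,d); cv2.imwrite("pics/w6.png",d["image"])
seat(P,"green",d["image"],(.5047,.3047)); print(s["position"])
plan([.4846,-.3365,.13],-16.8,13)
E
```

```text
green [0.5061 0.3053] size [0.0429 0.0252] ang 8.3 z 0.0537
(-51, -47) 105 ztop 0.0513
(-29, -24) 133 ztop 0.051
(-18, 18) 1119 ztop 0.0548
(24, 29) 159 ztop 0.0511
(47, 51) 140 ztop 0.0512
[0.50436802 0.30429821 0.18360047]
now [0.5043 0.3043 0.1835] q [0.42 0.32 1.56 0.   1.26 1.83] F [ 0.2  0.5 -0.3] w 0.0499 t 22.5 total turn deg [25.92 -0.31 -0.07] dist 0.6433
dp [0.032, -0.078, 0.404] ang [0.022, -0.0, -0.0]
dp [0.032, -0.064, 0.406] ang [0.022, -0.0, -0.0]
dp [0.032, -0.049, 0.408] ang [0.022, -0.0, -0.0]
dp [0.033, -0.035, 0.41] ang [0.022, -0.0, -0.0]
dp [0.033, -0.021, 0.411] ang [0.022, -0.0, -0.0]
dp [0.033, -0.007, 0.411] ang [0.022, -0.0, -0.0]
dp [0.033, 0.008, 0.411] ang [0.022, -0.0, -0.0]
dp [0.033, 0.022, 0.41] ang [0.022, -0.0, -0.0]
dp [0.033, 0.036, 0.409] ang [0.022, -0.0, -0.0]
dp [0.034, 0.051, 0.408] ang [0.022, -0.0, -0.0]
dp [0.034, 0.065, 0.406] ang [0.022, -0.0, -0.0]
dp [0.034, 0.079, 0.403] ang [0.022, -0.0, -0.0]
dp [0.034, 0.093, 0.4] ang [0.022, -0.0, -0.0]
```

View pics/w6.png

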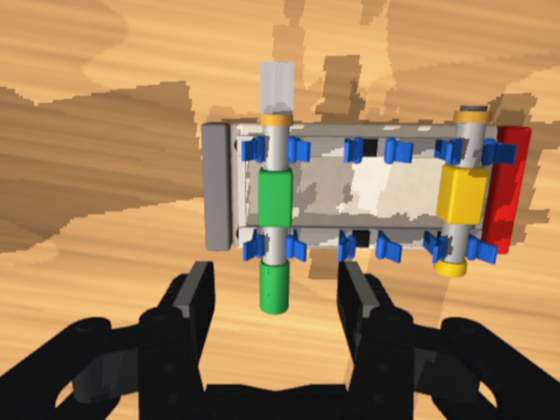

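Green (276,198) is home, with the grip top at 55 mm and the necks at 51 mm. Yellow is at the red end (462,195), and the middle place is empty. Orange is next.

arm_command(
  series=[
    {"dp": [0.01, -0.078, 0.404], "angular": [0.022, 0, 0], "gripper": 60},
    {"dp": [0.032, -0.064, 0.406], "angular": [0.022, 0, 0], "gripper": 60},
    {"dp": [0.032, -0.049, 0.408], "angular": [0.022, 0, 0], "gripper": 60},
    {"dp": [0.032, -0.035, 0.41], "angular": [0.022, 0, 0], "gripper": 60},
    {"dp": [0.032, -0.021, 0.41], "angular": [0.022, 0, 0], "gripper": 60},
    {"dp": [0.032, -0.007, 0.41], "angular": [0.022, 0, 0], "gripper": 60},
    {"dp": [0.032, 0.008, 0.41], "angular": [0.022, 0, 0], "gripper": 60},
    {"dp": [0.032, 0.022, 0.41], "angular": [0.022, 0, 0], "gripper": 60},
  ],
)

```text
clock: 23.5
position: [0.4921, -0.0976, 0.1497]
ee_rot: [0.468, 0.531, 0.471, -0.527]
contact_force: [1.0, -0.7, -0.2]
width: 0.0599
```

```bash
python3 - <<'E'
from h import *
plan([.4846,-.3365,.12],-16.8,6)
E
```

```text
now [ 0.4921 -0.0976  0.1497] q [-0.34  0.23  1.79  0.01  1.13  1.35] F [ 1.  -0.7 -0.2] w 0.0599 t 23.5 total turn deg [10.   -0.35 -0.  ] dist 0.2408
dp [0.039, 0.029, 0.331] ang [0.019, -0.001, -0.0]
dp [0.04, 0.039, 0.33] ang [0.019, -0.001, -0.0]
dp [0.04, 0.048, 0.329] ang [0.019, -0.001, -0.0]
dp [0.04, 0.058, 0.327] ang [0.019, -0.001, -0.0]
dp [0.041, 0.067, 0.325] ang [0.019, -0.001, -0.0]
dp [0.041, 0.077, 0.323] ang [0.019, -0.001, -0.0]
```

arm_command(
  series=[
    {"dp": [0.03, 0.029, 0.35], "angular": [0.019, 0, 0], "gripper": 60},
    {"dp": [0.04, 0.039, 0.36], "angular": [0.019, 0, 0], "gripper": 60},
    {"dp": [0.04, 0.048, 0.36], "angular": [0.019, 0, 0], "gripper": 60},
    {"dp": [0.04, 0.058, 0.33], "angular": [0.019, 0, 0], "gripper": 60},
    {"dp": [0.04, 0.06, 0.2], "angular": [0.015, 0, 0], "gripper": 60},
    {"dp": [0.03, 0.04, 0.12], "angular": [0.01, 0, 0], "gripper": 60},
    {"dp": [0.01, 0.02, 0.06], "angular": [0.004, 0, 0], "gripper": 60},
    {"dp": [0, 0, 0.02], "angular": [0, 0, 0], "gripper": 60},
  ],
)

```text
clock: 24.5
position: [0.4853, -0.3253, 0.1171]
ee_rot: [0.418, 0.57, 0.424, -0.566]
contact_force: [-0.1, -0.2, 0.3]
width: 0.0598
```

```bash
python3 - <<'E'
from h import *
s,d=grab('wrist'); P=wpts(s,d); tool(P,d['image'],'orange',.03)
plan([.4846,-.3365,.01],-16.8,1)
E
```

```text
orange [ 0.4846 -0.3373] size [0.0256 0.0437] ang -16.7 z 0.0296
now [ 0.4852 -0.3254  0.1172] q [-0.71  0.38  1.65  0.01  1.12  1.15] F [ 0.3 -0.6  0.1] w 0.0601 t 24.55 total turn deg [-0.04 -0.52  0.21] dist 0.1078
dp [0.892, 0.025, 0.098] ang [-0.0, -0.006, 0.002]
```

arm_command(
  series=[
    {"dp": [0.08, 0.015, 0.06], "angular": [0, -0.005, 0.002], "gripper": 60},
    {"dp": [0.2, 0.01, 0.035], "angular": [0, 0, 0], "gripper": 60},
    {"dp": [0.22, 0, 0.01], "angular": [0, 0, 0], "gripper": 60},
    {"dp": [0.14, 0, 0], "angular": [0, 0, 0], "gripper": 60},
    {"dp": [0.08, 0, 0], "angular": [0, 0, 0], "gripper": 60},
    {"dp": [0.04, 0, 0], "angular": [0, 0, 0], "gripper": 60},
    {"dp": [0.02, 0, 0], "angular": [0, 0, 0], "gripper": 60},
    {"dp": [0, 0, 0], "angular": [0, 0, 0], "gripper": 60},
  ],
)

```text
clock: 25.55
position: [0.4857, -0.336, 0.0211]
ee_rot: [0.424, 0.567, 0.422, -0.566]
contact_force: [0.6, -0.2, -0.5]
width: 0.0599
```

```bash
python3 - <<'E'
from h import *
plan([.4846,-.3373,.01],-16.8,1)
E
```

```text
now [ 0.4857 -0.336   0.0211] q [-0.72  0.48  1.76  0.    0.9   1.14] F [ 0.6 -0.2 -0.5] w 0.0599 t 25.55 total turn deg [ 0.29  0.06 -0.15] dist 0.0113
dp [0.093, -0.006, 0.013] ang [0.003, 0.001, -0.002]
```

arm_command(
  series=[
    {"dp": [0.05, -0.006, 0.012], "angular": [0.003, 0, 0], "gripper": 60},
    {"dp": [0.035, 0, 0], "angular": [0, 0, 0], "gripper": 60},
    {"dp": [0.01, 0, 0], "angular": [0, 0, 0], "gripper": 40},
    {"dp": [0, 0, 0], "angular": [0, 0, 0], "gripper": 20},
    {"dp": [0, 0, 0], "angular": [0, 0, 0], "gripper": 20},
    {"dp": [0, 0, 0], "angular": [0, 0, 0], "gripper": 20},
    {"dp": [0, 0, 0], "angular": [0, 0, 0], "gripper": 20},
    {"dp": [0, 0, 0], "angular": [0, 0, 0], "gripper": 20},
  ],
)

```text
clock: 26.55
position: [0.4853, -0.3379, 0.0105]
ee_rot: [0.423, 0.568, 0.42, -0.567]
contact_force: [-0.1, -0.3, 0.9]
width: 0.0235
```

arm_command(
  series=[
    {"dp": [-0.15, 0, 0], "angular": [0, 0, 0], "gripper": 20},
    {"dp": [-0.4, 0, 0], "angular": [0, 0, 0], "gripper": 20},
    {"dp": [-0.4, -0.05, -0.15], "angular": [-0.01, 0, 0], "gripper": 20},
    {"dp": [-0.25, -0.08, -0.3], "angular": [-0.015, 0, 0], "gripper": 20},
    {"dp": [-0.05, -0.07, -0.4], "angular": [-0.02, 0, 0], "gripper": 20},
    {"dp": [0, -0.06, -0.4], "angular": [-0.02, 0, 0], "gripper": 20},
    {"dp": [0, -0.05, -0.4], "angular": [-0.02, 0, 0], "gripper": 20},
    {"dp": [0, -0.04, -0.4], "angular": [-0.02, 0, 0], "gripper": 20},
  ],
)

```text
clock: 27.55
position: [0.498, -0.0838, 0.1617]
ee_rot: [0.467, 0.532, 0.466, -0.531]
contact_force: [0.4, -0.3, -1.9]
width: 0.0237
```

```bash
python3 - <<'E'
from h import *
plan([.5158,.222,.165],8.9,8)
E
```

```text
now [ 0.498  -0.0838  0.1617] q [-0.31  0.22  1.76  0.    1.15  1.4 ] F [ 0.4 -0.3 -1.9] w 0.0237 t 27.55 total turn deg [-1.638e+01  1.000e-02 -1.500e-01] dist 0.3064
dp [-0.003, -0.023, -0.318] ang [-0.023, 0.0, -0.0]
dp [-0.003, -0.012, -0.319] ang [-0.023, 0.0, -0.0]
dp [-0.003, -0.0, -0.319] ang [-0.023, 0.0, -0.0]
dp [-0.003, 0.011, -0.319] ang [-0.023, 0.0, -0.0]
dp [-0.003, 0.022, -0.318] ang [-0.023, 0.0, -0.0]
dp [-0.003, 0.034, -0.317] ang [-0.023, 0.0, -0.0]
dp [-0.003, 0.045, -0.316] ang [-0.023, 0.0, -0.0]
dp [-0.003, 0.056, -0.314] ang [-0.023, 0.0, -0.0]
```

arm_command(
  series=[
    {"dp": [-0.003, -0.023, -0.4], "angular": [-0.026, 0, 0], "gripper": 20},
    {"dp": [-0.003, -0.01, -0.4], "angular": [-0.026, 0, 0], "gripper": 20},
    {"dp": [-0.003, 0.005, -0.4], "angular": [-0.026, 0, 0], "gripper": 20},
    {"dp": [-0.003, 0.015, -0.4], "angular": [-0.026, 0, 0], "gripper": 20},
    {"dp": [-0.003, 0.03, -0.36], "angular": [-0.026, 0, 0], "gripper": 20},
    {"dp": [0, 0.035, -0.2], "angular": [-0.025, 0, 0], "gripper": 20},
    {"dp": [0, 0.03, -0.1], "angular": [-0.015, 0, 0], "gripper": 20},
    {"dp": [0, 0.01, -0.04], "angular": [-0.007, 0, 0], "gripper": 20},
  ],
)

```text
clock: 28.55
position: [0.5127, 0.2045, 0.1601]
ee_rot: [0.538, 0.457, 0.539, -0.459]
contact_force: [0.4, 0.5, -2.5]
width: 0.0234
```

```bash
python3 - <<'E'
from h import *
s,d=grab('wrist'); P=wpts(s,d); print(s['position']); tool(P,d['image'],'orange',s['position'][2]+.02)
plan([.5158,.2335,.072],8.9,1)
E
```

```text
[0.51270459 0.20449658 0.1600773 ]
orange [0.5124 0.204 ] size [0.044  0.0258] ang 9.4 z 0.1792
now [0.5127 0.2048 0.1601] q [0.25 0.29 1.67 0.   1.19 1.66] F [-0.   1.  -2.9] w 0.0234 t 28.6 total turn deg [ 0.34 -0.01  0.15] dist 0.0927
dp [0.734, 0.066, -0.232] ang [0.004, -0.0, 0.002]
```

arm_command(
  series=[
    {"dp": [0, 0.03, -0.16], "angular": [0.004, 0, 0.002], "gripper": 20},
    {"dp": [0.08, 0.01, -0.06], "angular": [0, 0, 0], "gripper": 20},
    {"dp": [0.22, 0, -0.015], "angular": [0, 0, 0], "gripper": 20},
    {"dp": [0.18, 0, 0], "angular": [0, 0, 0], "gripper": 20},
    {"dp": [0.1, 0, 0], "angular": [0, 0, 0], "gripper": 20},
    {"dp": [0.05, 0, 0], "angular": [0, 0, 0], "gripper": 20},
    {"dp": [0.03, 0, 0], "angular": [0, 0, 0], "gripper": 20},
    {"dp": [0, 0, 0], "angular": [0, 0, 0], "gripper": 20},
  ],
)

```text
clock: 29.6
position: [0.5138, 0.2272, 0.0772]
ee_rot: [0.537, 0.46, 0.535, -0.462]
contact_force: [0.1, -0.4, -1.7]
width: 0.0236
```

```bash
python3 - <<'E'
from h import *
s,d=grab("wrist"); P=wpts(s,d); cv2.imwrite("pics/w7.png",d["image"])
plan([.5145,.2335,.05],8.9,1)
tool(P,d["image"],"orange",s["position"][2]+.02)
E
```

```text
now [0.514  0.2273 0.0775] q [ 0.3   0.38  1.76 -0.01  1.    1.72] F [ 0.2 -0.  -2. ] w 0.0232 t 29.65 total turn deg [-0.34  0.26 -0.01] dist 0.0282
dp [0.229, 0.012, -0.052] ang [-0.004, 0.003, -0.0]
orange [0.5134 0.2268] size [0.0439 0.0258] ang 8.7 z 0.0964
```

View pics/w7.png

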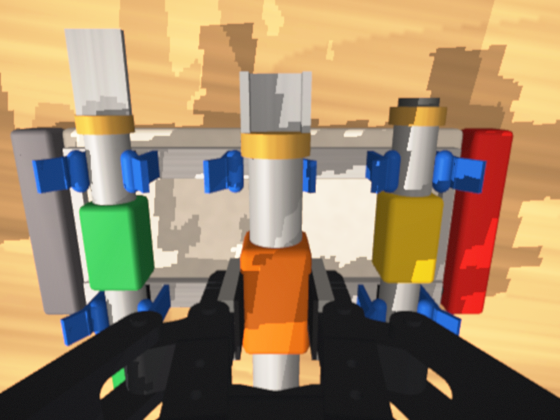

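Orange is at column 276 and the middle jaws span 204–316 (centre 260), so it needs to move about 6 mm towards grey. That matches the computed shift, so I correct first and then descend.

arm_command(
  series=[
    {"dp": [0, 0.006, -0.04], "angular": [-0.002, 0.002, 0], "gripper": 20},
    {"dp": [0, 0.004, -0.015], "angular": [0, 0, 0], "gripper": 20},
    {"dp": [0.03, 0, 0], "angular": [0, 0, 0], "gripper": 20},
    {"dp": [0.05, 0, 0], "angular": [0, 0, 0], "gripper": 20},
    {"dp": [0.06, 0, 0], "angular": [0, 0, 0], "gripper": 20},
    {"dp": [0.04, 0, 0], "angular": [0, 0, 0], "gripper": 20},
    {"dp": [0.02, 0, 0], "angular": [0, 0, 0], "gripper": 20},
    {"dp": [0, 0, 0], "angular": [0, 0, 0], "gripper": 20},
  ],
)

```text
clock: 30.65
position: [0.5147, 0.2348, 0.0525]
ee_rot: [0.537, 0.46, 0.536, -0.46]
contact_force: [-0.9, 0.3, -2.2]
width: 0.0234
```

```bash
python3 - <<'E'
from h import *
plan([.5145,.2338,.045],8.9,1)
E
```

```text
now [0.5147 0.2348 0.0525] q [ 0.31  0.42  1.78 -0.    0.94  1.72] F [-0.9  0.3 -2.2] w 0.0234 t 30.65 total turn deg [-0.12  0.06 -0.09] dist 0.0076
dp [0.063, -0.003, 0.008] ang [-0.001, 0.001, -0.001]
```

arm_command(
  series=[
    {"dp": [0.03, -0.005, 0.008], "angular": [0, 0, 0], "gripper": 20},
    {"dp": [0.03, -0.004, 0], "angular": [0, 0, -0.001], "gripper": 20},
    {"dp": [0.03, -0.004, 0], "angular": [0, 0, -0.001], "gripper": 20},
    {"dp": [0.035, -0.004, 0], "angular": [0, 0, -0.001], "gripper": 20},
    {"dp": [0.035, -0.004, 0], "angular": [0, 0, -0.001], "gripper": 20},
    {"dp": [0.035, -0.004, 0], "angular": [0, 0, -0.001], "gripper": 20},
    {"dp": [0.035, -0.004, 0], "angular": [0, 0, -0.001], "gripper": 20},
    {"dp": [0.035, -0.004, 0], "angular": [0, 0, -0.001], "gripper": 20},
  ],
)

```text
clock: 31.65
position: [0.5177, 0.2348, 0.0345]
ee_rot: [0.538, 0.463, 0.535, -0.458]
contact_force: [-3.0, -1.2, 16.5]
width: 0.0233
```

arm_command(
  series=[
    {"dp": [0.045, -0.005, 0], "angular": [0, 0, -0.002], "gripper": 20},
    {"dp": [0.05, -0.005, 0], "angular": [0, 0, -0.002], "gripper": 20},
    {"dp": [0.05, -0.005, 0], "angular": [0, 0, -0.002], "gripper": 20},
    {"dp": [0.06, -0.005, 0], "angular": [0, 0, -0.002], "gripper": 20},
    {"dp": [0.06, -0.005, 0], "angular": [0, 0, -0.002], "gripper": 20},
    {"dp": [0.06, -0.005, 0], "angular": [0, 0, -0.002], "gripper": 20},
    {"dp": [0.06, -0.005, 0], "angular": [0, 0, -0.002], "gripper": 20},
    {"dp": [0.05, -0.005, 0], "angular": [0, 0, -0.002], "gripper": 20},
  ],
)

```text
clock: 32.65
position: [0.5189, 0.2349, 0.0232]
ee_rot: [0.538, 0.463, 0.535, -0.457]
contact_force: [-8.5, -3.3, 31.9]
width: 0.0232
```

```bash
python3 - <<'E'
from h import *
plan([.5145,.2338,.034],8.9,1)
E
```

```text
now [0.5189 0.2349 0.0232] q [0.3  0.45 1.81 0.   0.87 1.72] F [-8.5 -3.3 31.9] w 0.0232 t 32.65 total turn deg [-0.11 -0.11 -0.5 ] dist 0.0117
dp [-0.091, -0.037, 0.004] ang [-0.001, -0.001, -0.006]
```

arm_command(
  series=[
    {"dp": [-0.03, -0.01, 0], "angular": [0, 0, -0.002], "gripper": 20},
    {"dp": [-0.03, -0.01, 0], "angular": [0, 0, -0.002], "gripper": 20},
    {"dp": [-0.02, -0.01, 0], "angular": [0, 0, 0], "gripper": 20},
    {"dp": [0, 0, 0], "angular": [0, 0, 0], "gripper": 50},
    {"dp": [0, 0, 0], "angular": [0, 0, 0], "gripper": 50},
    {"dp": [0, 0, 0], "angular": [0, 0, 0], "gripper": 50},
    {"dp": [-0.1, 0, 0], "angular": [0, 0, 0], "gripper": 50},
    {"dp": [-0.3, 0, 0], "angular": [0, 0, 0], "gripper": 50},
  ],
)

```text
clock: 33.65
position: [0.5142, 0.2334, 0.0831]
ee_rot: [0.537, 0.46, 0.537, -0.46]
contact_force: [1.0, 1.0, 0.2]
width: 0.0502
```

arm_command(
  series=[
    {"dp": [-0.25, 0, 0], "angular": [0, 0, 0], "gripper": 50},
    {"dp": [-0.2, 0, 0], "angular": [0, 0, 0], "gripper": 50},
    {"dp": [-0.2, 0, 0], "angular": [0, 0, 0], "gripper": 50},
    {"dp": [-0.15, 0, 0], "angular": [0, 0, 0], "gripper": 50},
    {"dp": [-0.05, 0, 0], "angular": [0, 0, 0], "gripper": 50},
    {"dp": [0, 0, 0], "angular": [0, 0, 0], "gripper": 50},
    {"dp": [0, 0, 0], "angular": [0, 0, 0], "gripper": 50},
    {"dp": [0, 0, 0], "angular": [0, 0, 0], "gripper": 50},
  ],
)

```text
clock: 34.65
position: [0.5148, 0.2336, 0.1944]
ee_rot: [0.539, 0.462, 0.536, -0.457]
contact_force: [-0.6, 0.1, 0.0]
width: 0.0502
```

```bash
python3 - <<'E'
from h import *
s,d=grab("wrist"); P=wpts(s,d); cv2.imwrite("pics/w8.png",d["image"])
for n,c in(("orange",(.5158,.2335)),("green",(.5047,.3047)),("yellow",(.527,.1624))): seat(P,n,d["image"],c)
print(s["position"],s["contact_force"])
_,t=grab("top"); P=pts(t)
for n,b in(("jar",(345,80,375,115)),("box",(280,95,318,128)),("eye",(175,97,198,120))):
    x=P[b[1]:b[3],b[0]:b[2]].reshape(-1,3);x=x[x[:,2]>.015];print(n,np.median(x,0).round(3))
E
```

```text
orange [0.5167 0.234 ] size [0.0433 0.0252] ang 8.1 z 0.0528
(-51, -47) 96 ztop 0.0505
(-29, -24) 127 ztop 0.0507
(-18, 18) 1050 ztop 0.054
(24, 29) 148 ztop 0.0503
(47, 51) 140 ztop 0.0503
green [0.5061 0.3047] size [0.0426 0.0255] ang 8.4 z 0.0527
(-51, -47) 95 ztop 0.0502
(-29, -24) 132 ztop 0.0506
(-18, 18) 1036 ztop 0.0539
(24, 29) 147 ztop 0.0502
(47, 51) 132 ztop 0.0501
yellow [0.5312 0.164 ] size [0.0421 0.025 ] ang 8.3 z 0.053
(-51, -47) 110 ztop 0.0509
(-29, -24) 127 ztop 0.0506
(-18, 18) 1032 ztop 0.054
(24, 29) 167 ztop 0.0527
(47, 51) 127 ztop 0.0505
[0.51480692 0.23364659 0.19435429] [-0.56163969  0.0800126   0.01528989]
jar [ 0.776 -0.177  0.073]
box [ 0.752 -0.019  0.025]
eye [0.755 0.283 0.049]
```

View pics/w8.png

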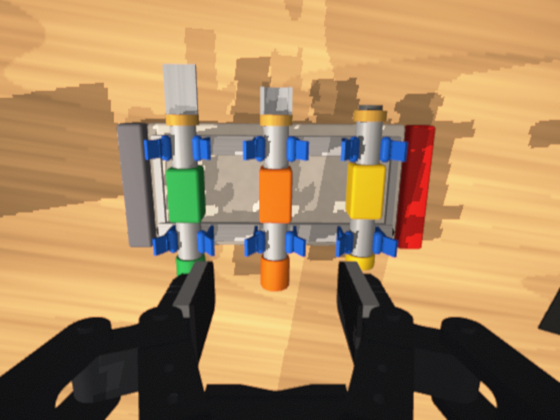

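All three tools are level and home: yellow (366,192) by red, orange (276,194) in the middle, green (185,195) by grey. Handing in.

```bash
python3 -c "
from rig import *
print(sign_off())"
```

```text
the job is handed in; nothing more can be done
None
```

I pressed all three tools home on the rack and handed the job in after about 35 s of robot time. From the red end to the grey end they are short (yellow), mid (orange) and long (green).

- **Seating:** in the last wrist view all three were level. Grip tops read about 54 mm and necks 50–51 mm on both sides, about 1 mm under the nominal 55 and 52 mm. I put that down to the tools' weight on the rail and the camera calibration. One reading of 52.7 mm on the short tool is most likely the edge of its grip, because that tool sits about 4 mm along its axis from the middle.
- **Forces:** the readings at the end of each press were 38 N (short), 30 N (long) and 32 N (mid). They are taken once per second, so peaks in between were not seen. Each press took the rail down to about its 12 mm stop.
- **Surroundings:** the jar, sample box and eyepiece read within 1 mm of where they started. I did not go near the purple and pink look-alikes, and did not re-measure them. The gripper was open and clear of the rack at hand-in.

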